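Wind the bench timer past its top mark and back to 45 minutes

ROBOT

A 7-joint arm with a two-finger parallel gripper is mounted at the origin on the work surface. World frame = base frame: x ahead of the robot, y to its left, z up, the work surface at z = 0. Lengths are in m, angles in degrees, forces in N, time in s.
With the tool pointing down it reaches from about 0.425 to 0.875 m from the base axis. Payload 4.7 kg.
Tool frame: the origin (TCP) lies between the finger pads; the fingertips stand 8 mm ahead of it and the grasp point (between the pads) lies 11 mm behind it (env.tip_extent is the distance from the TCP to the fingertips, in m); z points along the fingers, y is the line along which they close (so a half turn about z gives the same grasp; the last joint's range is limited). The gripper opens to 87 mm and grips with 3 to 60 N. Pads are 19 mm wide; open, the fingers measure 117 mm over their backs; the gripper's body (75 mm by 190 mm) begins 51 mm behind the grasp point.
Start: joints at [-71.27, 18.392, -4.016, 83.108, 1.295, 78.541, -3.26], TCP at [0.2, 0.618, 0.231] pointing down, gripper open.
Joint ranges: [-163.93, 163.93], [-17.29, 119.83], [-79.2, 71.16], [3.27, 140.29], [-89.18, 269.18], [5.43, 117.66], [-154.24, 154.24]. Speed limits (degrees/s): [147.25, 147.25, 180, 180, 180, 180, 180].

INTERFACE

Orientations are given as [roll, pitch, yaw] about the fixed x, y, z axes, in that order (R = Rz(yaw) Ry(pitch) Rx(roll)).
In Python, from cell import sensors, vision, workorder, env gives the robot as it stands.
- The arm moves only by the tool drive_tool, never from a script. Its argument "moves" is a list of rows, each an object of numbers: "x", "y", "z": the shift along the tool's x, y, z in mm; "rx", "ry", "rz": the turn, a rotation vector about the tool's x, y, z in rad; "fingers": the closure, from -1 (fully open) to 1 (shut). In form: [{"x": .., "y": .., "z": .., "rx": .., "ry": .., "rz": .., "fingers": ..}, ...]. A call has 1 to 20 rows; each row is the pose to reach, as a shift and turn from the pose commanded when the call began, along the tool's axes at that moment; what a row does not reach only later rows make up. A row lasts 1/8 s, in which the tool goes at most 62.5 mm and 10.7 degrees, less where a joint would pass 70% of its speed; a pose out of reach is approached as far as the arm can. A call with a gripper value outside its range is refused whole. The fingers move at their own pace and stop on an object; "force" is the grip in N (left out, the last holds). Time passes only in rows, so rows that repeat a pose let the fingers close. It gives the time, the measured TCP pose, the force, the opening and the grip force at its end, in the units of the state.
- sensors.get_obs(): the state, without advancing time (a new reading comes with each control period).
- vision.read_camera(name): name is "scene" or "top" or "wrist"; returns a dict with "image" (400x640x3 uint8, red, green, blue), "fx", "fy", "cx", "cy" (pixels), "R" (3x3) and "t" (3): a world point X has camera coordinates R X + t. Camera axes: x right, y down, z forward; pixel columns grow to the right and rows downward; lengths in m; the calibration is good to about 2 mm. A picture is of the moment at which its call begins. There is no depth.
- workorder.sign_off(): hands the job in; it is judged then, once.
The state is a dict: "time_s": time; "qpos": joint angles; "joint_velocities": joint speeds; "effort": joint torques, N m; "tool_pos": TCP position; "tool_rot": TCP orientation; "force": force on the tool from outside, world axes, zero at the start; "wrist_torque": the same for the moment, N m; "grip_width": finger opening in m; "grasp_force": force on a finger pad.
Only numpy, scipy, OpenCV 4.12 (cv2) and the standard library are available. Lean on these libraries where they do the work, as an engineer would, in place of code of your own. Each camera call takes 0.05 s, during which the arm holds its last target. There are 200 camera calls.

TASK

Set the bell timer standing on the pine shelf to 45 minutes: wind its dial clockwise past the top mark until it comes up against its stop, then bring it back down to 45 and let go. Its dial is stiffer than its rubber feet can hold, so bear down on the timer, firmly but not hard, whenever you turn, so that the case stays standing where it is and as it faces; leave the latch and the other things on the shelf alone.

Things in the scene. Friction and masses are not known exactly. Their poses are not given: they have to be found in the camera images.
- timer: Bell timer, loose: round white enamelled tin case 84 mm across with a steel band at its foot, about 0.35 kg in all. Origin: centre of its underside; z up. Its flat face is 34 mm above the origin; black ticks on it, fixed to the case, run clockwise over 270 degrees, short ones every 5 minutes, long ones every 15. The 90 degrees without ticks face the case's own -x side.
- timer_feet (a point): At the timer's origin. Four rubber feet on a circle of 34 mm radius; friction on the shelf 0.5 to 0.7. Under the timer's weight alone they hold about 0.07 N m against turning, less than the dial needs. 11 N of downward press holds it anywhere on the scale if there is little side load (ease that off first); 13 to 17 N is good; 25 N is the most it may bear, even for a moment: come down on it slowly.
- nought_mark (a point): The nought mark: a long tick with a dot beside it, on the case's face, 34 mm from the axis, 34 mm above the timer's origin, towards (-x, +y) of the case (135 degrees counter-clockwise from its x axis). With the case facing the robot it lies at half past seven.
- top_mark (a point): The top mark, 60 minutes: a triple tick on the case's face, 34 mm from the axis, towards (-x, -y) of the case; with the case facing the robot it lies at half past four. One minute is 4.5 degrees; the stop lies 5 minutes beyond the top mark.
- dial_grip (a point): On the dial's axis, 63 mm above the timer's origin: the height to grip. Black disc 54 mm across (top 39 mm above the timer's origin) with an upright bar through its axis, 12 mm thick, 24 mm long behind the axis and 20 before it, then a pointed nose with a white line; bar top 65.5 mm above the timer's origin. x: along the bar to the nose; z up. A 25 N grip on the bar turns it.
- dial (a joint): Dial angle in rad from the nought mark, growing clockwise seen from above, pi/40 = 0.0785 a minute: 60 minutes = 4.712, 45 minutes = 3.534. Turns from 0 to a firm stop at 65 minutes = 5.105 and stays where left. Turning up takes 0.12 N m plus 0.012 N m per rad of wind, turning down 0.12 N m less that.
- case_mark (a point): Point on the rim of the timer's case at its -x side, 40 mm from the axis, 34 mm above the timer's origin (no visible mark): shows whether the case has been turned or shoved; it should stay within 8 mm of its place.
- shelf: Low pine shelf, fixed, 270 mm deep (x), 560 mm wide (y); its board's top is 60 mm above its origin (centre of its underside); a lip 14 mm high and 10 mm thick runs round its edge, with a 120 mm gap in the middle of the front (-x) lip.
- latch (a joint): Dark wooden bar latch, 156 mm long, 14 mm high, turning on a screw on the front of the shelf's lip; it lies level across the gap (0 rad = shut) and would swing up to 1.5 rad. Leave shut.
- reproducer: Bystander: loose nickel-plated sound box, a disc 62 mm across and 16 mm thick with a 20 mm neck up to 31 mm high and a short arm. Origin: centre of the underside.
- bell_lever: Bystander: loose brass lever lying flat, 94 mm long, up to 16 mm high, 60 g. Origin: under its middle; x along it.
- horn_section: Bystander: loose copper horn section, a flared tube standing on its wide end, 100 mm across below, 48 mm above, 75 mm high. Origin: centre of its underside.
- knob: Bystander: loose round bakelite knob, 34 mm across, 18 mm high. Origin: centre of its underside.

How it is judged (in metres and radians):
On the way:
1. the dial is wound past the 60 mark up to its stop (beyond 64 minutes) (value of joint dial above 5.03 rad), for 0.1 s.
At the end, for the whole second after the job is handed in: After the dial has been up against its stop, it stands at 45 minutes within 1.5 minutes (3.416 to 3.652 rad), released; the timer stands upright and at rest, its origin and case mark within 8 mm of where they were at the start; the latch is shut and every bystander within 20 mm of where it was (value of joint dial between 3.416 and 3.652 rad and distance of each of case_mark, timer from where it was at the start of the episode below 0.008 m and angle between timer's own z axis and vertical below 0.06 rad and linear speed of timer below 0.01 m/s and value of joint latch below 0.1 rad and distance of each of reproducer, bell_lever, horn_section, knob from where it was at the start of the episode below 0.02 m); the robot touches nothing.
It fails at once if the timer's case is turned or shoved: its mark or its centre moves more than 8 mm (distance of any of case_mark, timer from where it was at the start of the episode above 0.008 m).
It fails at once if the timer is pressed onto the shelf with more than about 25 N (32 N in all at the feet, with its weight and the side loads of the turning) (contact force between timer and shelf above 32 N).
It fails at once if the latch is swung or a bystander shifted by more than 20 mm (value of joint latch above 0.1 rad or distance of any of reproducer, bell_lever, horn_section, knob from where it was at the start of the episode above 0.02 m).
It also fails if it takes over 72 s, if anything falls off the work surface, if the arm or the gripper's body presses on something with over 40 N, if the wrist force passes 120 N, or if a joint passes its speed limit or range.

## Working session

There is one attempt and no reset: what is moved stays moved. The work goes in short steps, Python scripts to look and compute and a tool call to move; the robot and the scene stay as the last step left them, time stands still between calls to the robot, and variables do not carry over. Pictures are saved under pics/ and viewed, at most 10 in all, crops included, and the job is handed in when it is done.

Besides the shell and the picture viewer there is one more tool, called after "Emit:" as name([rows], argument=value, ...), one row to a line, values as JSON. drive_tool: Moves the arm, as the interface text tells. Its arguments: {"type":"object","properties":{"moves":{"type":"array"},"force":{"type":"number"}},"required":["moves"]}

```bash
mkdir -p pics
python3 - <<'E'
from cell import sensors, vision, workorder, env
import cv2
o=sensors.get_obs(); print(o, env.tip_extent)
for n in ("top","scene"):
    c=vision.read_camera(n); cv2.imwrite(f"pics/{n}0.png",c["image"][:,:,::-1]); print(n,c["fx"],c["fy"],c["cx"],c["cy"],c["R"],c["t"])
E
```

```text
{'time_s': 0.0, 'qpos': array([-71.27198924,  18.44025886,  -4.01736742,  83.17466815,
         1.29276748,  78.53891845,  -3.26012139]), 'joint_velocities': array([ 0.08667722,  0.07846481,  0.02678238,  0.06128178,  0.05953028,
       -0.00303394, -0.02479497]), 'effort': array([-1.10309054e-03, -4.91293752e+01, -4.04074648e-01, -3.12528706e+01,
       -6.37110136e-02,  4.33849054e-02,  1.86308657e-04]), 'tool_pos': array([0.1998521 , 0.61795943, 0.22945017]), 'tool_rot': array([-1.79891279e+02,  2.86377977e-03,  1.62082912e+02]), 'force': array([-0.58838175,  0.52626723, -0.77355147]), 'wrist_torque': array([-0.02035669, -0.005423  ,  0.00085021]), 'grasp_force': 0.0, 'grip_width': 0.08695806002685462} 0.008
top 433.74903814451517 433.74903814451517 316.0628467970329 198.43293659768142 [[-0.01670591 -0.99970528 -0.01761442]
 [-0.98549778  0.01943865 -0.16857127]
 [ 0.16886399  0.01454283 -0.98553207]] [0.02893362 0.56494579 0.78110968]
scene 367.06292129836726 367.06292129836726 320.6169090697417 199.90851498125082 [[ 0.72472762  0.68895344 -0.01063186]
 [ 0.51070096 -0.54744966 -0.66293544]
 [-0.46255206  0.47501792 -0.74860107]] [-0.41680505 -0.18060783  0.98342428]
```

View pics/top0.png

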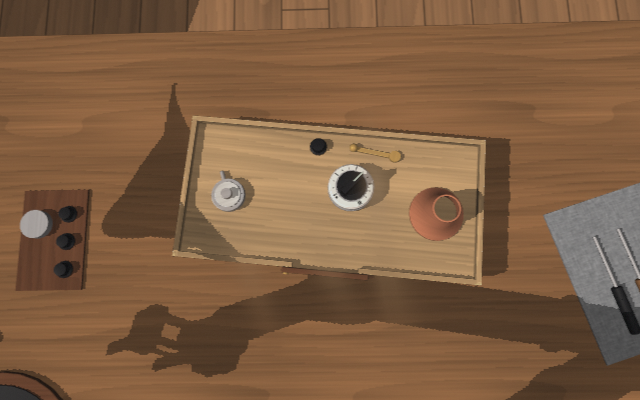

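View pics/scene0.png

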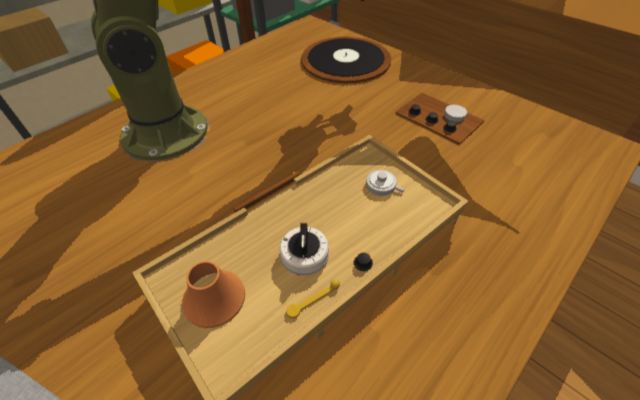

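Top view: the timer is at about (351,187), the horn at (437,212), the lever at (376,152), the knob at (318,146) and the sound box at (228,194). In the scene view the timer is at about (304,248). Next I'll measure the timer.

```bash
cat > h.py <<'E'
import numpy as np, cv2
from cell import sensors, vision, workorder, env
def ray(c,uv):
    d=np.array([(uv[0]-c["cx"])/c["fx"],(uv[1]-c["cy"])/c["fy"],1.])
    return -c["R"].T@c["t"], c["R"].T@d
def plane(c,uv,z):
    o,d=ray(c,uv); return o+d*(z-o[2])/d[2]
def proj(c,X):
    p=c["R"]@np.asarray(X)+c["t"]; return np.array([c["fx"]*p[0]/p[2]+c["cx"],c["fy"]*p[1]/p[2]+c["cy"]])
def rectify(c,cx,cy,z,half,n):  # metric top view: up=+x, right=-y
    w=[(cx+half,cy+half),(cx+half,cy-half),(cx-half,cy-half),(cx-half,cy+half)]
    src=np.float32([proj(c,(a,b,z)) for a,b in w]); dst=np.float32([(0,0),(n,0),(n,n),(0,n)])
    return cv2.warpPerspective(c["image"],cv2.getPerspectiveTransform(src,dst),(n,n),flags=cv2.INTER_CUBIC)
E
python3 - <<'E'
from h import *
t=vision.read_camera("top"); s=vision.read_camera("scene")
def face(c,uv,r,n):
    hsv=cv2.cvtColor(c["image"],cv2.COLOR_RGB2HSV)
    m=((hsv[...,1]<60)&(hsv[...,2]>120)).astype(np.uint8)
    k=np.zeros_like(m); cv2.circle(k,uv,r,1,-1); m*=k
    pts=cv2.findNonZero(m); 
    h=cv2.convexHull(pts)[:,0,:]
    return h
for n,c,uv in (("top",t,(351,187)),("scene",s,(304,248))):
    h=face(c,uv,34,n)
    P=np.array([plane(c,q,0.094)[:2] for q in h]).astype(np.float32)
    print(n,cv2.fitEllipse(P),cv2.minEnclosingCircle(P))
    X=plane(c,uv,0.094); 
for k in ("shelf",):
    for uv in ((194,118),(485,140),(480,284),(174,255)): print(plane(t,uv,0.074))
c0=plane(t,(351,187),0.094)
a=rectify(t,c0[0],c0[1],0.094,.06,400); b=rectify(s,c0[0],c0[1],0.094,.06,400)
print(c0)
cv2.imwrite("pics/rect.png",np.hstack([a,b])[:,:,::-1])
E
```

```text
top ((0.5774111151695251, -0.04414689168334007), (0.08211933821439743, 0.08633723109960556), 70.4256820678711) ((0.5771803259849548, -0.04444795846939087), 0.04321153089404106)
scene ((0.5832125544548035, -0.047881241887807846), (0.08450721204280853, 0.09030614793300629), 48.39023208618164) ((0.5829797387123108, -0.04815928265452385), 0.04558083042502403)
[0.72243296 0.25028128 0.074     ]
[ 0.6662409  -0.30152225  0.074     ]
[ 0.40073995 -0.27089133  0.074     ]
[0.46153468 0.2788014  0.074     ]
[ 0.57728392 -0.04563221  0.094     ]
```

View pics/rect.png

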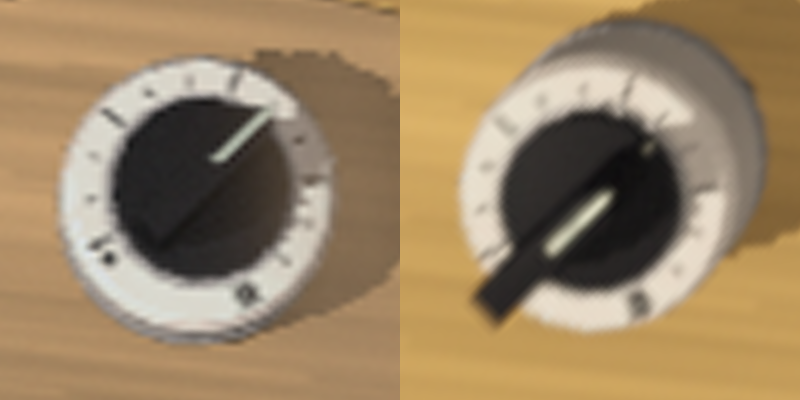

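Unwarped view: the nought mark with its dot is at (97,248), the triple tick at (246,295), and long ticks at (112,115), (236,80) and (315,180). The case yaw comes out at about -16°, and the nose points at world -48°, so the dial stands near 37 minutes. I'll move above the timer and refine with the wrist camera.

Emit:
drive_tool([
  {"x": -140,"y": -128,"z": 0,"rz": 0.13},
  {"x": -280,"y": -256,"z": 0,"rz": 0.26},
  {"x": -420,"y": -384,"z": 0,"rz": 0.39},
  {"x": -566,"y": -512,"z": 0,"rz": 0.52},
  {"x": -566,"y": -512,"z": 0,"rz": 0.52},
  {"x": -566,"y": -512,"z": 0,"rz": 0.52},
  {"x": -566,"y": -512,"z": 0,"rz": 0.52},
  {"x": -566,"y": -512,"z": 0,"rz": 0.52},
  {"x": -566,"y": -512,"z": 0,"rz": 0.52},
  {"x": -566,"y": -512,"z": 0,"rz": 0.52},
  {"x": -566,"y": -512,"z": 0,"rz": 0.52},
  {"x": -566,"y": -512,"z": 0,"rz": 0.52},
  {"x": -566,"y": -512,"z": 0,"rz": 0.52},
  {"x": -566,"y": -512,"z": 0,"rz": 0.52},
  {"x": -566,"y": -512,"z": 0,"rz": 0.52},
  {"x": -566,"y": -512,"z": 0,"rz": 0.52},
  {"x": -566,"y": -512,"z": 0,"rz": 0.52},
  {"x": -566,"y": -512,"z": 0,"rz": 0.52},
])

```text
invalid input at $.moves[0]: expected keys x, y, z, rx, ry, rz, fingers
```

Run:
```python
from h import *
o=sensors.get_obs(); print(o["qpos"],o["tool_pos"],o["tool_rot"],o["force"])
c=vision.read_camera("wrist"); np.savez("w.npz",**c)
print(-c["R"].T@c["t"], proj(c,(.58,-.044,.094)))
a=rectify(c,.579,-.044,.094,.06,400); b=rectify(c,.579,-.044,.1255,.06,400)
cv2.imwrite("pics/wr.png",np.hstack([a,b])[:,:,::-1])
cv2.imwrite("pics/w.png",c["image"][:,:,::-1])
```

```text
[-71.27070775  18.42115082  -4.01629882  83.14660904   1.29704619
  78.54099682  -3.25928705] [0.19996508 0.61815641 0.22991255] [-1.79936557e+02  6.30592075e-03  1.62081682e+02] [ 0.53129658 -0.30094881 -0.15918307]
[0.13525257 0.63991057 0.38279951] [ -4.5536549 546.8121142]
```

View pics/wr.png

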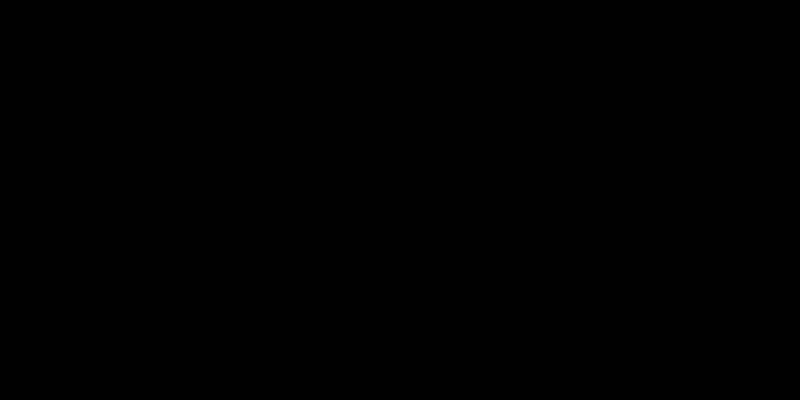

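View pics/w.png

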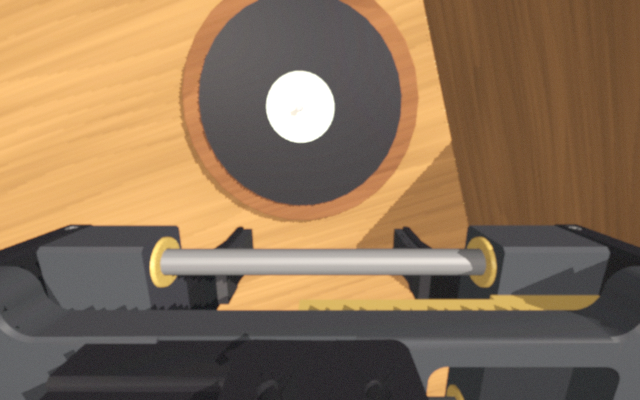

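The move was refused because every key is needed. The wrist image shows only the record player at (300,107), and the camera looks ahead along tool +x. I'll aim for a viewpoint 70 mm short of the timer.

Emit:
drive_tool([
  {"x": -157,"y": -137,"z": 0,"rx": 0,"ry": 0,"rz": 0.13,"fingers": -1},
  {"x": -314,"y": -274,"z": 0,"rx": 0,"ry": 0,"rz": 0.26,"fingers": -1},
  {"x": -470,"y": -410,"z": 0,"rx": 0,"ry": 0,"rz": 0.39,"fingers": -1},
  {"x": -627,"y": -547,"z": 0,"rx": 0,"ry": 0,"rz": 0.52,"fingers": -1},
  {"x": -627,"y": -547,"z": 0,"rx": 0,"ry": 0,"rz": 0.52,"fingers": -1},
  {"x": -627,"y": -547,"z": 0,"rx": 0,"ry": 0,"rz": 0.52,"fingers": -1},
  {"x": -627,"y": -547,"z": 0,"rx": 0,"ry": 0,"rz": 0.52,"fingers": -1},
  {"x": -627,"y": -547,"z": 0,"rx": 0,"ry": 0,"rz": 0.52,"fingers": -1},
  {"x": -627,"y": -547,"z": 0,"rx": 0,"ry": 0,"rz": 0.52,"fingers": -1},
  {"x": -627,"y": -547,"z": 0,"rx": 0,"ry": 0,"rz": 0.52,"fingers": -1},
  {"x": -627,"y": -547,"z": 0,"rx": 0,"ry": 0,"rz": 0.52,"fingers": -1},
  {"x": -627,"y": -547,"z": 0,"rx": 0,"ry": 0,"rz": 0.52,"fingers": -1},
  {"x": -627,"y": -547,"z": 0,"rx": 0,"ry": 0,"rz": 0.52,"fingers": -1},
  {"x": -627,"y": -547,"z": 0,"rx": 0,"ry": 0,"rz": 0.52,"fingers": -1},
  {"x": -627,"y": -547,"z": 0,"rx": 0,"ry": 0,"rz": 0.52,"fingers": -1},
  {"x": -627,"y": -547,"z": 0,"rx": 0,"ry": 0,"rz": 0.52,"fingers": -1},
  {"x": -627,"y": -547,"z": 0,"rx": 0,"ry": 0,"rz": 0.52,"fingers": -1},
  {"x": -627,"y": -547,"z": 0,"rx": 0,"ry": 0,"rz": 0.52,"fingers": -1},
  {"x": -627,"y": -547,"z": 0,"rx": 0,"ry": 0,"rz": 0.52,"fingers": -1},
  {"x": -627,"y": -547,"z": 0,"rx": 0,"ry": 0,"rz": 0.52,"fingers": -1},
])

```text
time_s: 2.75
tool_pos: [0.6283, -0.0947, 0.2307]
tool_rot: [180.0, -0.0, 132.3]
force: [-0.2, 1.0, -0.1]
grip_width: 0.087
grasp_force: 0.0
```

Run:
```python
from h import *
o=sensors.get_obs(); print(o["qpos"],o["tool_pos"],o["tool_rot"],o["force"])
c=vision.read_camera("wrist"); np.savez("w.npz",**c)
print(-c["R"].T@c["t"], proj(c,(.58,-.044,.094)))
a=rectify(c,.579,-.044,.094,.06,400); b=rectify(c,.579,-.044,.1255,.06,400)
cv2.imwrite("pics/wr2.png",np.hstack([a,b])[:,:,::-1])
```

```text
[-22.20821905  18.60361773  35.95289105  86.60566385 -11.04003438
  78.35647323  56.85145176] [ 0.62826527 -0.09469493  0.23067269] [ 1.79982841e+02 -1.21149257e-03  1.32302206e+02] [-0.22809275  1.03815547 -0.13723908]
[ 0.58240042 -0.04381915  0.38360078] [320.53117417 128.62319533]
```

View pics/wr2.png

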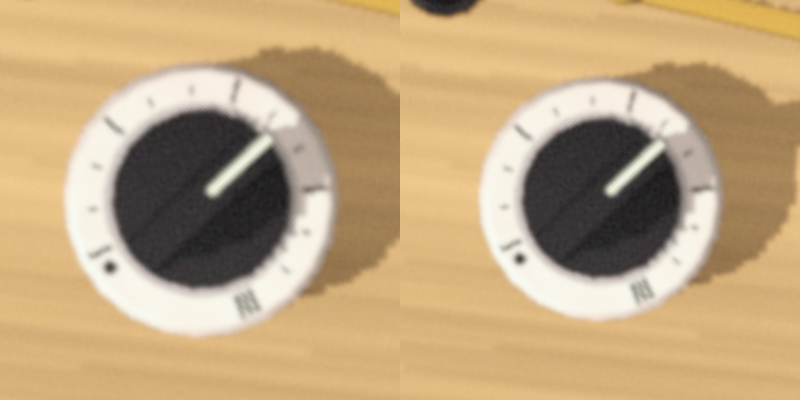

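The wrist view unwarped at face height centres the face at (200,200), which is about (0.579, -0.044), with a radius of 40.5 mm as it should be. The nought dot is at (110,267), the triple tick at (247,304), and the white line runs (210,192) to (270,138). Now the numeric fit.

```bash
cat > meas.py <<'E'
from h import *
def meas(c,ctr=(.579,-.044)):
    n=480;half=.06;k=2*half/n
    w=lambda p:(ctr[0]+half-p[1]*k, ctr[1]+half-p[0]*k)
    out={}
    for z,nm in ((.094,'face'),(.099,'disc'),(.1255,'line')):
        im=rectify(c,*ctr,z,half,n); hsv=cv2.cvtColor(im,cv2.COLOR_RGB2HSV)
        yy,xx=np.mgrid[:n,:n]; r=np.hypot(xx-n/2,yy-n/2)*k
        if nm=='face': m=(hsv[...,1]<70)&(r<.046)
        elif nm=='disc': m=(hsv[...,2]<95)&(r<.0315)
        else: m=(hsv[...,2]>140)&(r<.026)&(hsv[...,1]<90)
        m=cv2.morphologyEx(m.astype(np.uint8),cv2.MORPH_OPEN,np.ones((3,3)))
        cs,_=cv2.findContours(m,cv2.RETR_EXTERNAL,cv2.CHAIN_APPROX_NONE)
        g=max(cs,key=cv2.contourArea)
        if nm!='line':
            e=cv2.fitEllipse(cv2.convexHull(g)); out[nm]=(np.round(w(e[0]),4),np.round(np.array(e[1])*k,4))
        else:
            vx,vy,x0,y0=cv2.fitLine(g,cv2.DIST_L2,0,.01,.01).ravel()
            a=np.degrees(np.arctan2(-vx,-vy)); out[nm]=(np.round(w((x0,y0)),4),round(float(a),1),cv2.contourArea(g)*k*k*1e6)
    return out
E
python3 - <<'E'
from meas import *
c=dict(np.load("w.npz")); print(meas(c)); 
# marks from viewed rect: 0.3mm/px
for p in ((97,250),(247,304),(315,188),(237,90),(113,125)):
    v=np.array([200-p[1],200-p[0]])*.3; print(np.hypot(*v),np.degrees(np.arctan2(v[1],v[0])))
E
```

```text
{'face': (array([ 0.579, -0.044]), array([0.0821, 0.0825])), 'disc': (array([ 0.5794, -0.0446]), array([0.0513, 0.0519])), 'line': (array([ 0.5798, -0.0446], dtype=float32), -15.3, 348.40625000000006)}
34.34836240637972 115.89364699422802
34.23813663153998 -155.68069138881708
34.68731756708783 -84.0428688852918
34.81680628661969 -18.591067726780302
34.45954149433796 49.236394799058836
```

```bash
sed -i 's/(hsv\[...,2\]>140)&(r<.026)/(hsv[...,2]>140)\&(r<.021)/' meas.py
python3 - <<'E'
from meas import *
print(meas(dict(np.load("w.npz")))["line"])
p=np.array([.5793,-.0444]);q=np.array([.6283,-.0947]);d=p-q
x=np.array([np.cos(np.radians(132.3)),np.sin(np.radians(132.3))]);y=np.array([x[1],-x[0]])
print(d@x*1e3,d@y*1e3)
E
```

```text
(array([ 0.5872, -0.0526], dtype=float32), -46.6, 60.09375)
70.18105723940292 -2.389394224410212
```

Emit:
drive_tool([
  {"x": 35,"y": -1,"z": 0,"rx": 0,"ry": 0,"rz": -0.01,"fingers": -1},
  {"x": 70,"y": -2.4,"z": 0,"rx": 0,"ry": 0,"rz": -0.019,"fingers": -1},
  {"x": 70,"y": -2.4,"z": 30,"rx": 0,"ry": 0,"rz": -0.019,"fingers": -1},
  {"x": 70,"y": -2.4,"z": 60,"rx": 0,"ry": 0,"rz": -0.019,"fingers": -1},
  {"x": 70,"y": -2.4,"z": 80,"rx": 0,"ry": 0,"rz": -0.019,"fingers": -1},
  {"x": 70,"y": -2.4,"z": 95,"rx": 0,"ry": 0,"rz": -0.019,"fingers": -1},
  {"x": 70,"y": -2.4,"z": 105,"rx": 0,"ry": 0,"rz": -0.019,"fingers": -1},
  {"x": 70,"y": -2.4,"z": 112,"rx": 0,"ry": 0,"rz": -0.019,"fingers": -1},
  {"x": 70,"y": -2.4,"z": 116,"rx": 0,"ry": 0,"rz": -0.019,"fingers": -1},
  {"x": 70,"y": -2.4,"z": 117,"rx": 0,"ry": 0,"rz": -0.019,"fingers": -1},
  {"x": 70,"y": -2.4,"z": 117,"rx": 0,"ry": 0,"rz": -0.019,"fingers": -1},
  {"x": 70,"y": -2.4,"z": 117,"rx": 0,"ry": 0,"rz": -0.019,"fingers": -1},
])

```text
time_s: 4.3
tool_pos: [0.5797, -0.0448, 0.1139]
tool_rot: [180.0, 0.0, 133.4]
force: [-0.5, 0.2, 0.8]
grip_width: 0.087
grasp_force: 0.0
```

Emit:
drive_tool([
  {"x": 0,"y": 0,"z": 0,"rx": 0,"ry": 0,"rz": 0,"fingers": 0},
  {"x": 0,"y": 0,"z": 0,"rx": 0,"ry": 0,"rz": 0,"fingers": 0.4},
  {"x": 0,"y": 0,"z": 0,"rx": 0,"ry": 0,"rz": 0,"fingers": 0.6},
  {"x": 0,"y": 0,"z": 0,"rx": 0,"ry": 0,"rz": 0,"fingers": 0.64},
  {"x": 0,"y": 0,"z": 0,"rx": 0,"ry": 0,"rz": 0,"fingers": 0.68},
  {"x": 0,"y": 0,"z": 0,"rx": 0,"ry": 0,"rz": 0,"fingers": 0.7},
  {"x": 0,"y": 0,"z": 0,"rx": 0,"ry": 0,"rz": 0,"fingers": 0.72},
  {"x": 0,"y": 0,"z": 0,"rx": 0,"ry": 0,"rz": 0,"fingers": 0.74},
  {"x": 0,"y": 0,"z": 0,"rx": 0,"ry": 0,"rz": 0,"fingers": 0.8},
  {"x": 0,"y": 0,"z": 0,"rx": 0,"ry": 0,"rz": 0,"fingers": 1},
  {"x": 0,"y": 0,"z": 0,"rx": 0,"ry": 0,"rz": 0,"fingers": 1},
  {"x": 0,"y": 0,"z": 0,"rx": 0,"ry": 0,"rz": 0,"fingers": 1},
], force=5)

```text
time_s: 5.8
tool_pos: [0.5793, -0.0449, 0.1135]
tool_rot: [-180.0, -0.0, 133.4]
force: [-1.1, -0.7, -0.0]
grip_width: 0.0122
grasp_force: 5.0
```

The bar is held at its 12 mm width. Next I firm up the grip and begin a gentle press.

Emit:
drive_tool([
  {"x": 0,"y": 0,"z": 0,"rx": 0,"ry": 0,"rz": 0,"fingers": 1},
  {"x": 0,"y": 0,"z": 0,"rx": 0,"ry": 0,"rz": 0,"fingers": 1},
  {"x": 0,"y": 0,"z": 0,"rx": 0,"ry": 0,"rz": 0,"fingers": 1},
  {"x": 0,"y": 0,"z": 0.5,"rx": 0,"ry": 0,"rz": 0,"fingers": 1},
  {"x": 0,"y": 0,"z": 1,"rx": 0,"ry": 0,"rz": 0,"fingers": 1},
  {"x": 0,"y": 0,"z": 1,"rx": 0,"ry": 0,"rz": 0,"fingers": 1},
  {"x": 0,"y": 0,"z": 1,"rx": 0,"ry": 0,"rz": 0,"fingers": 1},
], force=35)

```text
time_s: 6.68
tool_pos: [0.5794, -0.0449, 0.1135]
tool_rot: [180.0, -0.0, 133.4]
force: [-4.2, -1.6, 7.6]
grip_width: 0.0117
grasp_force: 35.0
```

Emit:
drive_tool([
  {"x": 0.15,"y": -0.3,"z": 0,"rx": 0,"ry": 0,"rz": 0,"fingers": 1},
  {"x": 0.25,"y": -0.5,"z": 0,"rx": 0,"ry": 0,"rz": 0,"fingers": 1},
  {"x": 0.25,"y": -0.5,"z": 0.4,"rx": 0,"ry": 0,"rz": 0,"fingers": 1},
  {"x": 0.25,"y": -0.5,"z": 0.7,"rx": 0,"ry": 0,"rz": 0,"fingers": 1},
  {"x": 0.25,"y": -0.5,"z": 0.7,"rx": 0,"ry": 0,"rz": 0,"fingers": 1},
  {"x": 0.25,"y": -0.5,"z": 0.7,"rx": 0,"ry": 0,"rz": 0,"fingers": 1},
])

```text
time_s: 7.42
tool_pos: [0.5794, -0.0449, 0.1135]
tool_rot: [179.9, 0.0, 133.4]
force: [-4.2, 0.3, 9.2]
grip_width: 0.0117
grasp_force: 35.0
```

Emit:
drive_tool([
  {"x": 0.2,"y": -0.2,"z": 0.2,"rx": 0,"ry": 0,"rz": 0,"fingers": 1},
  {"x": 0.4,"y": -0.4,"z": 0.5,"rx": 0,"ry": 0,"rz": 0,"fingers": 1},
  {"x": 0.5,"y": -0.5,"z": 0.8,"rx": 0,"ry": 0,"rz": 0,"fingers": 1},
  {"x": 0.5,"y": -0.5,"z": 0.8,"rx": 0,"ry": 0,"rz": 0,"fingers": 1},
  {"x": 0.5,"y": -0.5,"z": 0.8,"rx": 0,"ry": 0,"rz": 0,"fingers": 1},
])

```text
time_s: 8.05
tool_pos: [0.5794, -0.0449, 0.1134]
tool_rot: [179.9, 0.1, 133.4]
force: [-4.0, -0.8, 12.9]
grip_width: 0.0119
grasp_force: 35.0
```

Emit:
drive_tool([
  {"x": 0.3,"y": -0.3,"z": 0.1,"rx": 0,"ry": 0,"rz": 0,"fingers": 1},
  {"x": 0.6,"y": -0.6,"z": 0.2,"rx": 0,"ry": 0,"rz": 0,"fingers": 1},
  {"x": 0.7,"y": -0.7,"z": 0.3,"rx": 0,"ry": 0,"rz": 0,"fingers": 1},
  {"x": 0.7,"y": -0.7,"z": 0.3,"rx": 0,"ry": 0,"rz": 0,"fingers": 1},
  {"x": 0.7,"y": -0.7,"z": 0.3,"rx": 0,"ry": 0,"rz": 0,"fingers": 1},
])

```text
time_s: 8.68
tool_pos: [0.5793, -0.0449, 0.1134]
tool_rot: [179.8, 0.2, 133.4]
force: [-1.7, -0.9, 12.1]
grip_width: 0.0125
grasp_force: 35.0
```

Emit:
drive_tool([
  {"x": 0.1,"y": -0.1,"z": 0.3,"rx": 0,"ry": 0,"rz": 0,"fingers": 1},
  {"x": 0.2,"y": -0.2,"z": 0.4,"rx": 0,"ry": 0,"rz": 0.03,"fingers": 1},
  {"x": 0.2,"y": -0.2,"z": 0.4,"rx": 0,"ry": 0,"rz": 0.08,"fingers": 1},
  {"x": 0.2,"y": -0.2,"z": 0.4,"rx": 0,"ry": 0,"rz": 0.13,"fingers": 1},
  {"x": 0.2,"y": -0.2,"z": 0.4,"rx": 0,"ry": 0,"rz": 0.18,"fingers": 1},
  {"x": 0.2,"y": -0.2,"z": 0.4,"rx": 0,"ry": 0,"rz": 0.2,"fingers": 1},
])

```text
time_s: 9.43
tool_pos: [0.5793, -0.0449, 0.1134]
tool_rot: [179.7, 0.1, 121.9]
force: [-2.7, 0.1, 13.7]
grip_width: 0.0115
grasp_force: 35.0
```

```bash
cat > st.py <<'E'
from h import *
o=sensors.get_obs(); print(o["time_s"],o["tool_pos"].round(4),o["tool_rot"].round(1),o["force"].round(1),o["wrist_torque"].round(3),o["qpos"].round(1))
E
python3 st.py
```

```text
9.425 [ 0.5793 -0.0449  0.1134] [1.797e+02 1.000e-01 1.219e+02] [-2.7  0.1 13.7] [-0.153  0.634  0.121] [-28.7  16.7  35.7 102.7 -10.9  63.7  42.6]
```

Emit:
drive_tool([
  {"x": 0.2,"y": -0.3,"z": 0.1,"rx": 0,"ry": 0,"rz": 0.05,"fingers": 1},
  {"x": 0.2,"y": -0.3,"z": 0.1,"rx": 0,"ry": 0,"rz": 0.1,"fingers": 1},
  {"x": 0.2,"y": -0.3,"z": 0.1,"rx": 0,"ry": 0,"rz": 0.15,"fingers": 1},
  {"x": 0.2,"y": -0.3,"z": 0.1,"rx": 0,"ry": 0,"rz": 0.2,"fingers": 1},
  {"x": 0.2,"y": -0.3,"z": 0.1,"rx": 0,"ry": 0,"rz": 0.25,"fingers": 1},
  {"x": 0.2,"y": -0.3,"z": 0.1,"rx": 0,"ry": 0,"rz": 0.3,"fingers": 1},
  {"x": 0.2,"y": -0.3,"z": 0.1,"rx": 0,"ry": 0,"rz": 0.35,"fingers": 1},
  {"x": 0.2,"y": -0.3,"z": 0.1,"rx": 0,"ry": 0,"rz": 0.4,"fingers": 1},
])

```text
time_s: 10.42
tool_pos: [0.5793, -0.0449, 0.1134]
tool_rot: [179.7, 0.0, 98.9]
force: [-2.5, -0.5, 13.7]
grip_width: 0.0117
grasp_force: 35.0
```

```bash
python3 st.py
python3 - <<'E'
from h import *
for n in ("top","scene"):
    c=vision.read_camera(n); u,v=map(int,proj(c,(.579,-.044,.1)))
    cv2.imwrite(f"pics/{n}1.png",cv2.resize(c["image"][v-50:v+50,u-65:u+65,::-1],None,fx=3,fy=3,interpolation=cv2.INTER_CUBIC))
a=[cv2.imread(f"pics/{n}1.png") for n in("top","scene")]
cv2.imwrite("pics/both1.png",np.hstack(a))
E
```

```text
10.425 [ 0.5793 -0.0449  0.1134] [179.7   0.   98.9] [-2.5 -0.5 13.7] [-0.191  0.531  0.191] [-31.7  17.3  39.4 102.9 -12.2  63.8  20.8]
```

View pics/both1.png

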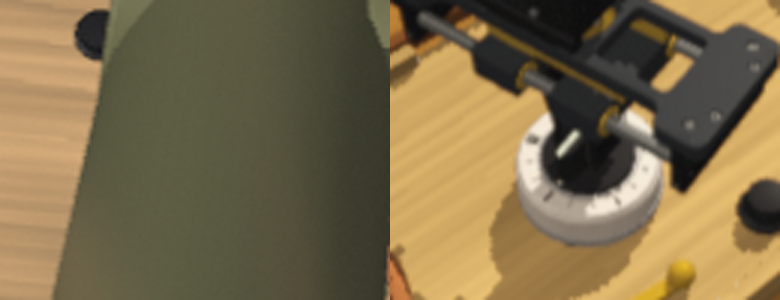

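The top view is blocked by the arm. The scene crop shows the nose at (568,145) pointing towards the left of the image, and the triple tick at (533,140). The dial is turning and the case is standing still.

Emit:
drive_tool([
  {"x": 0,"y": -0.2,"z": 0,"rx": 0,"ry": 0,"rz": 0.05,"fingers": 1},
  {"x": 0,"y": -0.3,"z": 0,"rx": 0,"ry": 0,"rz": 0.1,"fingers": 1},
  {"x": 0,"y": -0.3,"z": 0,"rx": 0,"ry": 0,"rz": 0.15,"fingers": 1},
  {"x": 0,"y": -0.3,"z": 0,"rx": 0,"ry": 0,"rz": 0.2,"fingers": 1},
  {"x": 0,"y": -0.3,"z": 0,"rx": 0,"ry": 0,"rz": 0.25,"fingers": 1},
  {"x": 0,"y": -0.3,"z": 0,"rx": 0,"ry": 0,"rz": 0.3,"fingers": 1},
  {"x": 0,"y": -0.3,"z": 0,"rx": 0,"ry": 0,"rz": 0.35,"fingers": 1},
  {"x": 0,"y": -0.3,"z": 0,"rx": 0,"ry": 0,"rz": 0.4,"fingers": 1},
  {"x": 0,"y": -0.3,"z": 0,"rx": 0,"ry": 0,"rz": 0.45,"fingers": 1},
  {"x": 0,"y": -0.3,"z": 0,"rx": 0,"ry": 0,"rz": 0.5,"fingers": 1},
  {"x": 0,"y": -0.3,"z": 0,"rx": 0,"ry": 0,"rz": 0.55,"fingers": 1},
  {"x": 0,"y": -0.3,"z": 0,"rx": 0,"ry": 0,"rz": 0.6,"fingers": 1},
])

```text
time_s: 12.02
tool_pos: [0.5793, -0.0449, 0.1134]
tool_rot: [179.7, -0.2, 64.6]
force: [-0.9, 0.5, 15.0]
grip_width: 0.0115
grasp_force: 35.0
```

```bash
python3 st.py
```

```text
12.025 [ 0.5793 -0.0449  0.1134] [179.7  -0.2  64.6] [-0.9  0.5 15. ] [-0.181  0.417  0.205] [-36.4  18.5  45.3 103.  -14.6  64.1 -11.6]
```

Emit:
drive_tool([
  {"x": 0,"y": 0,"z": 0,"rx": 0,"ry": 0,"rz": 0.05,"fingers": 1},
  {"x": 0,"y": 0,"z": 0,"rx": 0,"ry": 0,"rz": 0.1,"fingers": 1},
  {"x": 0,"y": 0,"z": 0,"rx": 0,"ry": 0,"rz": 0.15,"fingers": 1},
  {"x": 0,"y": 0,"z": 0,"rx": 0,"ry": 0,"rz": 0.2,"fingers": 1},
  {"x": 0,"y": 0,"z": 0,"rx": 0,"ry": 0,"rz": 0.25,"fingers": 1},
  {"x": 0,"y": 0,"z": 0,"rx": 0,"ry": 0,"rz": 0.3,"fingers": 1},
  {"x": 0,"y": 0,"z": 0,"rx": 0,"ry": 0,"rz": 0.35,"fingers": 1},
  {"x": 0,"y": 0,"z": 0,"rx": 0,"ry": 0,"rz": 0.4,"fingers": 1},
  {"x": 0,"y": 0,"z": 0,"rx": 0,"ry": 0,"rz": 0.45,"fingers": 1},
  {"x": 0,"y": 0,"z": 0,"rx": 0,"ry": 0,"rz": 0.5,"fingers": 1},
  {"x": 0,"y": 0,"z": 0,"rx": 0,"ry": 0,"rz": 0.55,"fingers": 1},
  {"x": 0,"y": 0,"z": 0,"rx": 0,"ry": 0,"rz": 0.6,"fingers": 1},
  {"x": 0,"y": 0,"z": 0,"rx": 0,"ry": 0,"rz": 0.65,"fingers": 1},
  {"x": 0,"y": 0,"z": 0,"rx": 0,"ry": 0,"rz": 0.7,"fingers": 1},
  {"x": 0,"y": 0,"z": 0,"rx": 0,"ry": 0,"rz": 0.75,"fingers": 1},
  {"x": 0,"y": 0,"z": 0,"rx": 0,"ry": 0,"rz": 0.8,"fingers": 1},
  {"x": 0,"y": 0,"z": 0,"rx": 0,"ry": 0,"rz": 0.85,"fingers": 1},
  {"x": 0,"y": 0,"z": 0,"rx": 0,"ry": 0,"rz": 0.88,"fingers": 1},
  {"x": 0,"y": 0,"z": 0,"rx": 0,"ry": 0,"rz": 0.88,"fingers": 1},
])

```text
time_s: 14.4
tool_pos: [0.5793, -0.0449, 0.1134]
tool_rot: [179.9, -0.4, 14.2]
force: [-1.0, -0.5, 14.8]
grip_width: 0.0117
grasp_force: 35.0
```

```bash
python3 st.py
```

```text
14.4 [ 0.5793 -0.0449  0.1134] [179.9  -0.4  14.2] [-1.  -0.5 14.8] [-0.109  0.528  0.114] [-43.7  21.5  55.1 103.2 -19.5  65.  -58. ]
```

Emit:
drive_tool([
  {"x": 0,"y": 0,"z": 0,"rx": 0,"ry": 0,"rz": 0.03,"fingers": 1},
  {"x": 0,"y": 0,"z": 0,"rx": 0,"ry": 0,"rz": 0.06,"fingers": 1},
  {"x": 0,"y": 0,"z": 0,"rx": 0,"ry": 0,"rz": 0.09,"fingers": 1},
  {"x": 0,"y": 0,"z": 0,"rx": 0,"ry": 0,"rz": 0.11,"fingers": 1},
  {"x": 0,"y": 0,"z": 0,"rx": 0,"ry": 0,"rz": 0.13,"fingers": 1},
  {"x": 0,"y": 0,"z": 0,"rx": 0,"ry": 0,"rz": 0.13,"fingers": 1},
])

```text
time_s: 15.15
tool_pos: [0.5793, -0.045, 0.1134]
tool_rot: [180.0, -0.4, 6.8]
force: [-0.6, -0.7, 15.5]
grip_width: 0.0117
grasp_force: 35.0
```

```bash
python3 st.py
```

```text
15.15 [ 0.5793 -0.045   0.1134] [180.   -0.4   6.8] [-0.6 -0.7 15.5] [-0.103  0.559  0.177] [-44.8  22.1  56.7 103.3 -20.4  65.2 -64.7]
```

Emit:
drive_tool([
  {"x": 0,"y": 0,"z": 0,"rx": 0,"ry": 0,"rz": 0.01,"fingers": 1},
  {"x": 0,"y": 0,"z": 0,"rx": 0,"ry": 0,"rz": 0.02,"fingers": 1},
  {"x": 0,"y": 0,"z": 0,"rx": 0,"ry": 0,"rz": 0.03,"fingers": 1},
  {"x": 0,"y": 0,"z": 0,"rx": 0,"ry": 0,"rz": 0.03,"fingers": 1},
])

```text
time_s: 15.65
tool_pos: [0.5793, -0.0449, 0.1134]
tool_rot: [-180.0, -0.4, 5.1]
force: [-0.6, -0.1, 15.1]
grip_width: 0.0117
grasp_force: 35.0
```

```bash
python3 st.py
```

```text
15.65 [ 0.5793 -0.0449  0.1134] [-180.    -0.4    5.1] [-0.6 -0.1 15.1] [-0.048  0.561  0.107] [-45.1  22.2  57.1 103.3 -20.6  65.3 -66.2]
```

Emit:
drive_tool([
  {"x": 0,"y": 0,"z": 0,"rx": 0,"ry": 0,"rz": 0.01,"fingers": 1},
  {"x": 0,"y": 0,"z": 0,"rx": 0,"ry": 0,"rz": 0.02,"fingers": 1},
  {"x": 0,"y": 0,"z": 0,"rx": 0,"ry": 0,"rz": 0.025,"fingers": 1},
  {"x": 0,"y": 0,"z": 0,"rx": 0,"ry": 0,"rz": 0.025,"fingers": 1},
])

```text
time_s: 16.15
tool_pos: [0.5794, -0.0449, 0.1134]
tool_rot: [-180.0, -0.4, 3.7]
force: [-0.8, 0.2, 15.6]
grip_width: 0.012
grasp_force: 35.1
```

```bash
python3 st.py
```

```text
16.15 [ 0.5794 -0.0449  0.1134] [-180.    -0.4    3.7] [-0.8  0.2 15.6] [-0.085  0.481  0.289] [-45.3  22.4  57.4 103.3 -20.7  65.3 -67.5]
```

Emit:
drive_tool([
  {"x": 0,"y": 0,"z": 0,"rx": 0,"ry": 0,"rz": 0.005,"fingers": 1},
  {"x": 0,"y": 0,"z": 0,"rx": 0,"ry": 0,"rz": 0.01,"fingers": 1},
  {"x": 0,"y": 0,"z": 0,"rx": 0,"ry": 0,"rz": 0.01,"fingers": 1},
])

```text
time_s: 16.52
tool_pos: [0.5794, -0.0449, 0.1134]
tool_rot: [-180.0, -0.4, 3.1]
force: [-0.9, 0.4, 15.1]
grip_width: 0.0116
grasp_force: 35.1
```

```bash
python3 st.py
```

```text
16.525 [ 0.5794 -0.0449  0.1134] [-180.    -0.4    3.1] [-0.9  0.4 15.1] [-0.109  0.527  0.362] [-45.4  22.4  57.5 103.3 -20.8  65.3 -68. ]
```

It is against the stop: the torque rose to 0.36 N m, at the predicted angle. Now I bring it back 20 minutes (90°).

Emit:
drive_tool([
  {"x": 0,"y": 0,"z": 0,"rx": 0,"ry": 0,"rz": -0.02,"fingers": 1},
  {"x": 0,"y": 0,"z": 0,"rx": 0,"ry": 0,"rz": -0.05,"fingers": 1},
  {"x": 0,"y": 0,"z": 0,"rx": 0,"ry": 0,"rz": -0.1,"fingers": 1},
  {"x": 0,"y": 0,"z": 0,"rx": 0,"ry": 0,"rz": -0.15,"fingers": 1},
  {"x": 0,"y": 0,"z": 0,"rx": 0,"ry": 0,"rz": -0.2,"fingers": 1},
  {"x": 0,"y": 0,"z": 0,"rx": 0,"ry": 0,"rz": -0.25,"fingers": 1},
  {"x": 0,"y": 0,"z": 0,"rx": 0,"ry": 0,"rz": -0.3,"fingers": 1},
  {"x": 0,"y": 0,"z": 0,"rx": 0,"ry": 0,"rz": -0.35,"fingers": 1},
  {"x": 0,"y": 0,"z": 0,"rx": 0,"ry": 0,"rz": -0.4,"fingers": 1},
  {"x": 0,"y": 0,"z": 0,"rx": 0,"ry": 0,"rz": -0.45,"fingers": 1},
  {"x": 0,"y": 0,"z": 0,"rx": 0,"ry": 0,"rz": -0.5,"fingers": 1},
  {"x": 0,"y": 0,"z": 0,"rx": 0,"ry": 0,"rz": -0.55,"fingers": 1},
  {"x": 0,"y": 0,"z": 0,"rx": 0,"ry": 0,"rz": -0.6,"fingers": 1},
  {"x": 0,"y": 0,"z": 0,"rx": 0,"ry": 0,"rz": -0.65,"fingers": 1},
  {"x": 0,"y": 0,"z": 0,"rx": 0,"ry": 0,"rz": -0.7,"fingers": 1},
])

```text
time_s: 18.4
tool_pos: [0.5794, -0.0449, 0.1134]
tool_rot: [179.8, -0.3, 43.2]
force: [-0.6, -0.5, 13.8]
grip_width: 0.0115
grasp_force: 35.0
```

```bash
python3 st.py
```

```text
18.4 [ 0.5794 -0.0449  0.1134] [179.8  -0.3  43.2] [-0.6 -0.5 13.8] [-0.108  0.417 -0.049] [-39.4  19.5  49.2 103.1 -16.4  64.4 -31.5]
```

Emit:
drive_tool([
  {"x": 0,"y": 0,"z": 0.1,"rx": 0,"ry": 0,"rz": -0.05,"fingers": 1},
  {"x": 0,"y": 0,"z": 0.1,"rx": 0,"ry": 0,"rz": -0.1,"fingers": 1},
  {"x": 0,"y": 0,"z": 0.1,"rx": 0,"ry": 0,"rz": -0.15,"fingers": 1},
  {"x": 0,"y": 0,"z": 0.1,"rx": 0,"ry": 0,"rz": -0.2,"fingers": 1},
  {"x": 0,"y": 0,"z": 0.1,"rx": 0,"ry": 0,"rz": -0.25,"fingers": 1},
  {"x": 0,"y": 0,"z": 0.1,"rx": 0,"ry": 0,"rz": -0.3,"fingers": 1},
  {"x": 0,"y": 0,"z": 0.1,"rx": 0,"ry": 0,"rz": -0.35,"fingers": 1},
  {"x": 0,"y": 0,"z": 0.1,"rx": 0,"ry": 0,"rz": -0.4,"fingers": 1},
  {"x": 0,"y": 0,"z": 0.1,"rx": 0,"ry": 0,"rz": -0.45,"fingers": 1},
  {"x": 0,"y": 0,"z": 0.1,"rx": 0,"ry": 0,"rz": -0.5,"fingers": 1},
  {"x": 0,"y": 0,"z": 0.1,"rx": 0,"ry": 0,"rz": -0.55,"fingers": 1},
  {"x": 0,"y": 0,"z": 0.1,"rx": 0,"ry": 0,"rz": -0.6,"fingers": 1},
  {"x": 0,"y": 0,"z": 0.1,"rx": 0,"ry": 0,"rz": -0.65,"fingers": 1},
  {"x": 0,"y": 0,"z": 0.1,"rx": 0,"ry": 0,"rz": -0.7,"fingers": 1},
  {"x": 0,"y": 0,"z": 0.1,"rx": 0,"ry": 0,"rz": -0.75,"fingers": 1},
  {"x": 0,"y": 0,"z": 0.1,"rx": 0,"ry": 0,"rz": -0.8,"fingers": 1},
  {"x": 0,"y": 0,"z": 0.1,"rx": 0,"ry": 0,"rz": -0.85,"fingers": 1},
  {"x": 0,"y": 0,"z": 0.1,"rx": 0,"ry": 0,"rz": -0.88,"fingers": 1},
  {"x": 0,"y": 0,"z": 0.1,"rx": 0,"ry": 0,"rz": -0.88,"fingers": 1},
])

```text
time_s: 20.78
tool_pos: [0.5794, -0.0449, 0.1134]
tool_rot: [179.6, -0.0, 93.6]
force: [-0.5, -0.7, 12.9]
grip_width: 0.0118
grasp_force: 35.0
```

```bash
python3 st.py
```

```text
20.775 [ 0.5794 -0.0449  0.1134] [179.6  -0.   93.6] [-0.5 -0.7 12.9] [-0.134  0.338  0.004] [-32.3  17.4  40.1 102.9 -12.5  63.8  15.6]
```

Emit:
drive_tool([
  {"x": 0,"y": 0.4,"z": -0.7,"rx": 0,"ry": 0,"rz": 0,"fingers": 1},
  {"x": 0,"y": 0.8,"z": -1.4,"rx": 0,"ry": 0,"rz": 0,"fingers": 1},
  {"x": 0,"y": 1.0,"z": -2,"rx": 0,"ry": 0,"rz": 0,"fingers": 1},
  {"x": 0,"y": 1.0,"z": -2,"rx": 0,"ry": 0,"rz": 0,"fingers": 1},
])

```text
time_s: 21.28
tool_pos: [0.5793, -0.0448, 0.1135]
tool_rot: [179.7, 0.0, 93.6]
force: [2.4, 0.7, 7.3]
grip_width: 0.0117
grasp_force: 35.0
```

```bash
python3 st.py
```

```text
21.275 [ 0.5793 -0.0448  0.1135] [179.7   0.   93.6] [2.4 0.7 7.3] [-0.269 -0.464 -0.004] [-32.3  17.5  40.1 102.8 -12.5  63.9  15.6]
```

Emit:
drive_tool([
  {"x": 0,"y": 0.4,"z": -0.5,"rx": 0,"ry": 0,"rz": 0,"fingers": 1},
  {"x": 0,"y": 0.7,"z": -1.0,"rx": 0,"ry": 0,"rz": 0,"fingers": 1},
  {"x": 0,"y": 0.7,"z": -1.3,"rx": 0,"ry": 0,"rz": 0,"fingers": 1},
  {"x": 0,"y": 0.7,"z": -1.3,"rx": 0,"ry": 0,"rz": 0,"fingers": 1},
])

```text
time_s: 21.78
tool_pos: [0.5783, -0.0447, 0.1136]
tool_rot: [179.9, -0.0, 93.6]
force: [4.9, -1.0, 1.9]
grip_width: 0.0119
grasp_force: 35.0
```

Emit:
drive_tool([
  {"x": 0,"y": 0.5,"z": 0,"rx": 0,"ry": 0,"rz": 0,"fingers": 1},
  {"x": 0,"y": 0.9,"z": 0,"rx": 0,"ry": 0,"rz": 0,"fingers": 1},
  {"x": 0,"y": 1.0,"z": 0,"rx": 0,"ry": 0,"rz": 0,"fingers": 1},
  {"x": 0,"y": 1.0,"z": 0,"rx": 0,"ry": 0,"rz": 0,"fingers": 1},
])

```text
time_s: 22.28
tool_pos: [0.5784, -0.0447, 0.1135]
tool_rot: [-179.9, -0.0, 93.6]
force: [1.6, -0.0, 5.8]
grip_width: 0.0119
grasp_force: 35.0
```

Side load is eased. Now I open gently and rise.

Emit:
drive_tool([
  {"x": 0,"y": 0.3,"z": -0.5,"rx": 0,"ry": 0,"rz": 0,"fingers": 1},
  {"x": 0,"y": 0.3,"z": -0.5,"rx": 0,"ry": 0,"rz": 0,"fingers": 1},
  {"x": 0,"y": 0.3,"z": -0.5,"rx": 0,"ry": 0,"rz": 0,"fingers": 0.6},
  {"x": 0,"y": 0.3,"z": -0.5,"rx": 0,"ry": 0,"rz": 0,"fingers": 0.2},
  {"x": 0,"y": 0.3,"z": -0.5,"rx": 0,"ry": 0,"rz": 0,"fingers": -0.3},
  {"x": 0,"y": 0.3,"z": -0.5,"rx": 0,"ry": 0,"rz": 0,"fingers": -0.6},
  {"x": 0,"y": 0.3,"z": -0.5,"rx": 0,"ry": 0,"rz": 0,"fingers": -0.6},
  {"x": 0,"y": 0.3,"z": -10,"rx": 0,"ry": 0,"rz": 0,"fingers": -0.6},
  {"x": 0,"y": 0.3,"z": -30,"rx": 0,"ry": 0,"rz": 0,"fingers": -0.6},
  {"x": 0,"y": 0.3,"z": -60,"rx": 0,"ry": 0,"rz": 0,"fingers": -0.6},
  {"x": 0,"y": 0.3,"z": -90,"rx": 0,"ry": 0,"rz": 0,"fingers": -0.6},
  {"x": -30,"y": 0.3,"z": -117,"rx": 0,"ry": 0,"rz": 0,"fingers": -0.6},
  {"x": -70,"y": 0.3,"z": -117,"rx": 0,"ry": 0,"rz": 0,"fingers": -0.6},
  {"x": -70,"y": 0.3,"z": -117,"rx": 0,"ry": 0,"rz": 0,"fingers": -0.6},
  {"x": -70,"y": 0.3,"z": -117,"rx": 0,"ry": 0,"rz": 0,"fingers": -0.6},
], force=5)

```text
time_s: 24.15
tool_pos: [0.5838, -0.114, 0.2313]
tool_rot: [179.9, -0.1, 93.6]
force: [-0.6, 0.3, -0.2]
grip_width: 0.0697
grasp_force: 0.0
```

```bash
python3 st.py
python3 - <<'E'
from meas import *
c=vision.read_camera("wrist"); np.savez("w2.npz",**c); print(meas(c))
a=rectify(c,.579,-.044,.094,.06,400); b=rectify(dict(np.load("w.npz")),.579,-.044,.094,.06,400)
cv2.imwrite("pics/fin.png",np.hstack([b,a])[:,:,::-1])
E
```

```text
24.15 [ 0.5838 -0.114   0.2313] [ 1.799e+02 -1.000e-01  9.360e+01] [-0.6  0.3 -0.2] [-0.063  0.007  0.009] [-28.4  14.   43.8  92.7  -9.9  77.2  20.3]
{'face': (array([ 0.5782, -0.0437]), array([0.0821, 0.0825])), 'disc': (array([ 0.5786, -0.0442]), array([0.0511, 0.0518])), 'line': (array([ 0.5792, -0.056 ], dtype=float32), -85.6, 61.50000000000001)}
```

View pics/fin.png

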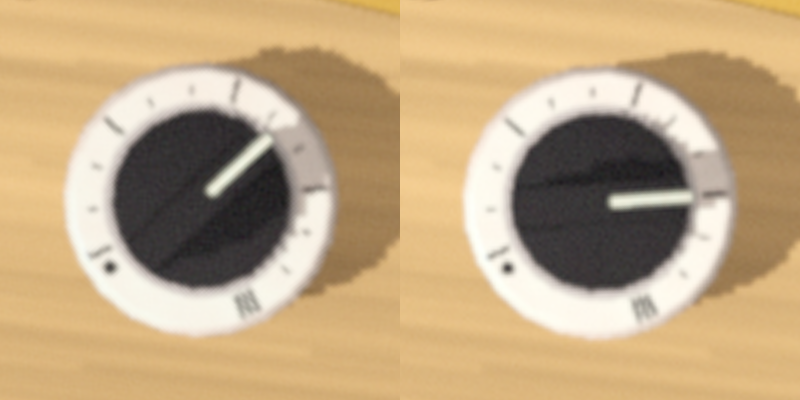

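Left is before, right is after. The white line (610,202)–(690,196) points at the 45 tick (713,193). The case has moved about 1 mm and turned by 1° at most, and the robot is clear.

```bash
python3 -c "
from cell import workorder
print(workorder.sign_off())"
```

```text
the job is handed in; nothing more can be done
None
```

I wound the dial up to its stop, brought it back to 45 minutes (my reading is within about 0.3 minutes) and let go; the case moved only about 1 mm, and the job is handed in, though no verdict came back.

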